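# Roll the long drill core onto the tape line

### The arm

A 6-joint arm with a two-finger parallel gripper is mounted at the origin on the work surface. World frame = base frame: x ahead of the robot, y to its left, z up, the work surface at z = 0. Lengths are in m, angles in rad, forces in N, time in s.
With the tool pointing down it reaches from about 0.2 to 0.875 m from the base axis. Payload 3.4 kg.
Tool frame: the origin (TCP) lies on the centre line of the jaws, within the pads' length; the fingertips stand 25 mm ahead of it and the grasp point (between the pads) lies 6 mm ahead of it; z points along the fingers, y is the line along which they close (so a half turn about z gives the same grasp; the last joint's range is limited). The gripper opens to 94 mm and grips with 3 to 60 N. Pads are 16 mm wide; open, the fingers measure 119 mm over their backs; the gripper's body (75 mm by 177 mm) begins 78 mm behind the grasp point.
Start: joints at [-1.273, 0.276, 1.505, -0, 1.361, -0.121], TCP at [0.234, -0.525, 0.23] pointing down, gripper open.
Joint ranges: [-2.89, 2.89], [-0.75, 2.08], [0.22, 2.7], [-1.18, 4.32], [0.11, 2.71], [-2.7, 2.7]. Speed limits (rad/s): [2.57, 2.57, 3.14, 3.14, 3.14, 3.14].

### API

Orientations are given as a unit quaternion [w, x, y, z].
In Python, from plant import ctrl gives the robot as it stands.
- The arm moves only by the tool step_arm, never from a script. Its argument "plan" is a list of rows, each a list of 7 numbers: the shift along the world's x, y, z normalised to -1 to 1, where 1 is 0.3 m, then the turn, a rotation vector about the world's x, y, z normalised to -1 to 1, where 1 is pi/4 rad, then the opening, from 0 (shut) to 1 (fully open). In form: [[dx, dy, dz, wx, wy, wz, jaw], ...]. A call has 1 to 8 rows; each row is the pose to reach, as a shift and turn from the pose commanded when the call began; what a row does not reach only later rows make up. A row lasts 1/8 s, in which the tool goes at most 62.5 mm and 10.7 degrees, less where a joint would pass 70% of its speed; a pose out of reach is approached as far as the arm can. A call with a number of a shift or a turn outside -1 to 1 is refused whole. A call with a gripper value outside its range is refused whole. The fingers move at their own pace and stop on an object; the grip force is fixed at half the most. Time passes only in rows, so rows that repeat a pose let the fingers close. It gives the time, the measured TCP pose, the force, the opening and the grip force at its end, in the units of the state.
- ctrl.state(): the state, without advancing time (a new reading comes with each control period).
- ctrl.camera(name): name is "side" or "top" or "wrist"; returns a dict with "color" (420x560x3 uint8, red, green, blue), "z_map" (420x560 float32, m along the optical axis (not along the pixel's ray), 0 where there is no reading), "fov_y" (degrees; the focal length in pixels is half the picture's height over the tangent of half this angle, whatever the lens; pixels are square), "cx", "cy" (the principal point, pixels), "k1" (the pictures are not rectified: a ray, as slopes to the right and down, at radius r is drawn at 1 + k1 r^2 times it, then the intrinsics apply), "pose" (4x4, takes a point from camera to world coordinates). Camera axes: x right, y down, z forward; pixel columns grow to the right and rows downward; lengths in m; the calibration is good to about 2 mm. A picture is of the moment at which its call begins.
- ctrl.job_done(): hands the job in; it is judged then, once.
The state is a dict: "clock": time; "q": joint angles; "joint_velocities": joint speeds; "joint_efforts": joint torques, N m; "tcp_pos": TCP position; "ee_rot": TCP orientation; "contact_force": force on the tool from outside, world axes, zero at the start; "torque": the same for the moment, N m; "width": opening from 0.0 (shut) to 1.0 (fully open); "grip_force": force on a finger pad.
Only numpy, scipy, OpenCV 4.12 (cv2) and the standard library are available. Lean on these libraries where they do the work, as an engineer would, in place of code of your own. Each camera call takes 0.05 s, during which the arm holds its last target. There are 200 camera calls.

### The job

Two stone drill cores lie on the microscope bench. Roll the longer one across the bench, without lifting it, until it comes to rest lying along the dark tape line with its middle over the line, and leave it there; leave the shorter core where it is.

Things in the scene. Friction and masses are not known exactly. Their poses are not given: they have to be found in the camera images.
- long_core_center (a point): Centre of the longer grey stone core: cylinder, diameter 50 mm, length 110 mm, about 0.5 kg, smooth (friction about 0.35), lying on its side, centre 25 mm above the bench. x is the cylinder's axis; y, z turn as it rolls. It lies on the robot's side of the line, 120 to 165 mm off and within 5 degrees of parallel. Let go at 0.1 m/s it rolls on about 10 mm, at 0.05 m/s about 3 mm.
- short_core_center (a point): Centre of the shorter core: same stone and diameter 50 mm, length 60 mm, lying on its side beside the longer one, about 200 mm from it centre to centre (which of them is left or right varies). To be left alone.
- mark_line (a point): Middle of the tape line on the bench top: a flat dark strip 8 mm wide and 360 mm long with a short 30 mm crossbar at each end, stuck flat on the white bench (nothing to bump over). Its y axis runs along the line, its x axis points across the line, away from the robot. Height 0.

How it is judged:
By the outcome, as a careful person would: the job done as asked, in the order asked, and still so for the second after the job is handed in, with the robot touching nothing.
It also fails if it takes over 38 s, if anything falls off the work surface, if the arm or the gripper's body presses on something with over 40 N, if the wrist force passes 120 N, or if a joint passes its speed limit or range.

## Working session

There is one attempt and no reset: what is moved stays moved. The work goes in short steps, Python scripts to look and compute and a tool call to move; the robot and the scene stay as the last step left them, time stands still between calls to the robot, and variables do not carry over. Pictures are saved under pics/ and viewed, at most 10 in all, crops included, and the job is handed in when it is done.

Besides the shell and the picture viewer there is one more tool, called as name(argument=value, ...), one argument or row to a line, values as JSON. step_arm: Moves the arm, as the interface text tells. Its arguments: {"type":"object","properties":{"plan":{"type":"array","items":{"type":"array","items":{"type":"number","minimum":-1,"maximum":1}}}},"required":["plan"]}

```bash
mkdir -p pics; cat > h.py <<'E'
import numpy as np, cv2
from plant import ctrl
def rays(c,uv):
    f=210/np.tan(np.radians(c["fov_y"])/2)
    K=np.array([[f,0,c["cx"]],[0,f,c["cy"]],[0,0,1]])
    p=cv2.undistortPoints(np.float64(uv).reshape(-1,1,2),K,np.array([c["k1"],0,0,0.]))[:,0] if c["k1"] else (np.float64(uv).reshape(-1,2)-[c["cx"],c["cy"]])/f
    d=np.c_[p,np.ones(len(p))]
    return d
def onplane(c,uv,z):
    P=np.array(c["pose"]);d=rays(c,uv)@P[:3,:3].T;o=P[:3,3]
    return o+d*((z-o[2])/d[:,2])[:,None]
def world(c):
    v,u=np.mgrid[:420,:560];uv=np.c_[u.ravel(),v.ravel()]
    P=np.array(c["pose"]);d=rays(c,uv)*c["z_map"].reshape(-1,1)
    return (d@P[:3,:3].T+P[:3,3]).reshape(420,560,3)
E
python3 - <<'E'
from h import *
c=ctrl.camera("top");cv2.imwrite("pics/top.png",c["color"][:,:,::-1])
print(c["fov_y"],c["cx"],c["cy"],c["k1"],np.round(c["pose"],3),ctrl.state())
E
```

```text
50.27625095651146 275.8809017099812 205.29431263019603 -0.004654820883046172 [[-0.023 -0.977  0.211  0.407]
 [-1.     0.022 -0.007 -0.008]
 [ 0.003 -0.212 -0.977  0.689]
 [ 0.     0.     0.     1.   ]] {'clock': 0.05, 'q': array([-1.27299241e+00,  2.76584679e-01,  1.50603075e+00, -4.69745861e-06,
        1.36068118e+00, -1.20997986e-01]), 'joint_velocities': array([-0.00064351, -0.00134431, -0.00024588, -0.00065035, -0.00040534,
       -0.00106439]), 'joint_efforts': array([ 1.69338302e-03, -4.05830097e+01, -2.38049698e+01,  7.04771234e-02,
        2.96266750e-02, -3.06320840e-05]), 'tcp_pos': array([ 0.23368801, -0.52485412,  0.22965137]), 'ee_rot': array([-8.48446481e-04,  9.78155159e-01,  2.07874382e-01, -7.75068486e-05]), 'contact_force': array([ 0.21664523,  0.35045821, -0.20422054]), 'torque': array([0.00458708, 0.00048135, 0.01016853]), 'grip_force': 0.0, 'width': 0.9981191634225105}
```

View pics/top.png

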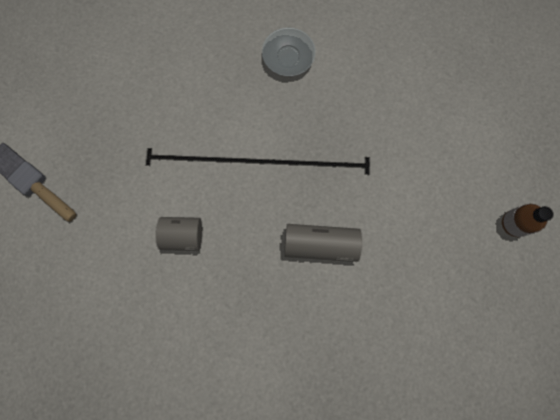

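The picture shows the long core around pixel (323,243), the short one at (180,234), and the line running from (149,157) to (367,165).

```bash
cat >> h.py <<'E'
def measure(c,xr=None):
    W=world(c);g=c["color"].max(2)
    out={}
    m=((W[...,2]>.028)&(W[...,2]<.065)&(abs(W[...,1])<.3)&(W[...,0]<.66)&(W[...,0]>.2)).astype(np.uint8)
    m=cv2.morphologyEx(m,cv2.MORPH_OPEN,np.ones((3,3)))
    n,l,s,_=cv2.connectedComponentsWithStats(m)
    for i in range(1,n):
        if s[i,4]<300: continue
        p=W[l==i]; (cx,cy),wh,a=cv2.minAreaRect(p[:,:2].astype(np.float32))
        # least-squares axis: x=a+b*y, circle r=25 via height
        t=p[p[:,2]>.045]; b=np.polyfit(t[:,1],t[:,0],1) 
        out[i]=np.round([cx,cy,*wh,a,p[:,2].max(),t[:,0].mean(),b[0]],4)
    return out
def line(c):
    g=c["color"].max(2);m=(g<45).astype(np.uint8)
    n,l,s,_=cv2.connectedComponentsWithStats(m)
    v,u=np.mgrid[:420,:560];P=onplane(c,np.c_[u.ravel(),v.ravel()],0).reshape(420,560,3)
    for i in range(1,n):
        if s[i,4]<200: continue
        p=P[l==i][:,:2]; print("dark",i,s[i],np.round(np.r_[np.array(cv2.minAreaRect(p.astype(np.float32))[0]),cv2.minAreaRect(p.astype(np.float32))[1],p.mean(0),np.polyfit(p[:,1],p[:,0],1)],4))
E
python3 - <<'E'
from h import *
c=ctrl.camera("top");print(measure(c));line(c)
W=world(c)
print(W[300,280],W[243,323],W[227,323],W[255,323])
E
```

```text
{1: array([5.10700e-01, 1.32200e-01, 6.06000e-02, 4.93000e-02, 8.72598e+01,
       5.33000e-02, 5.10000e-01, 3.63000e-02]), 2: array([ 4.9220e-01, -8.0200e-02,  1.1010e-01,  4.9300e-02,  8.4632e+01,
        5.2900e-02,  4.9190e-01,  8.4500e-02])}
dark 1 [147 149 222  25 785] [0.6297 0.0147 0.3564 0.0255 0.6296 0.0134 0.0654 0.6288]
dark 3 [533 207  20  16 245] [ 0.532  -0.4318  0.0226  0.032   0.5321 -0.4318 -0.1489  0.4678]
[ 0.40990091 -0.0164284  -0.00079578] [ 0.48819985 -0.07950355  0.05031639] [ 0.51351214 -0.08200986  0.03750328] [ 0.47214399 -0.07995543  0.03910577]
```

step_arm(
  plan=[
    [0.04,0.1,0,0,0,-0.08,0.7],
    [0.1,0.25,0,0,0,-0.19,0.7],
    [0.16,0.4,0,0,0,-0.3,0.7],
    [0.22,0.55,0,0,0,-0.41,0.7],
    [0.28,0.7,0,0,0,-0.52,0.7],
    [0.34,0.85,0,0,0,-0.616,0.7],
    [0.38,0.95,0,0,0,-0.616,0.7],
    [0.38,0.95,0,0,0,-0.616,0.7],
  ],
)

```text
clock: 1.1
tcp_pos: [0.3479, -0.2385, 0.2303]
ee_rot: [-0.0, 1.0, -0.031, -0.0]
contact_force: [0.8, -0.7, -0.2]
width: 0.697
grip_force: 0.0
```

step_arm(
  plan=[
    [0.06,0.15,0,0,0,0,0.7],
    [0.14,0.33,0,0,0,0,0.7],
    [0.21,0.5,-0.1,0,0,0,0.7],
    [0.23,0.545,-0.25,0,0,0,0.7],
    [0.23,0.545,-0.4,0,0,0,0.7],
    [0.23,0.545,-0.55,0,0,0,0.7],
    [0.23,0.545,-0.65,0,0,0,0.7],
    [0.23,0.545,-0.65,0,0,0,0.7],
  ],
)

```text
clock: 2.1
tcp_pos: [0.4152, -0.0773, 0.0336]
ee_rot: [-0.001, 0.999, -0.033, -0.003]
contact_force: [-0.5, -0.2, 0.6]
width: 0.695
grip_force: 0.0
```

```bash
python3 - <<'E'
from h import *
print(ctrl.state()["tcp_pos"],ctrl.state()["ee_rot"])
a=ctrl.camera("side")["color"];b=ctrl.camera("wrist")["color"]
cv2.imwrite("pics/sw.png",cv2.resize(np.hstack([a,b])[:,:,::-1],(800,300)))
E
```

```text
[ 0.41521128 -0.07733498  0.03364816] [-5.57876738e-04  9.99455570e-01 -3.28812052e-02 -2.66076410e-03]
```

View pics/sw.png

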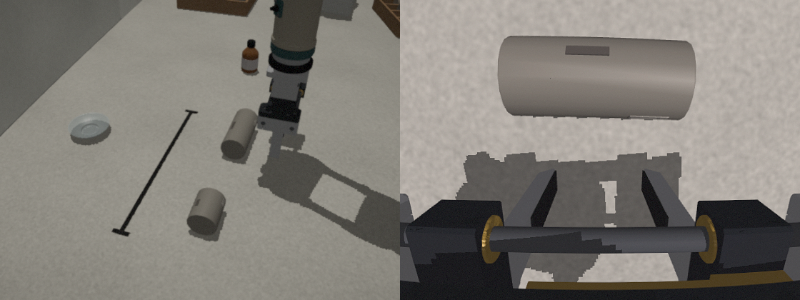

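The core is ahead of the open fingers and centred between them. The side view shows them standing behind it with nothing in the way. Next is a slow push.

step_arm(
  plan=[
    [0.04,-0.003,0,0,0,0,0.7],
    [0.08,-0.005,0,0,0,0,0.7],
    [0.107,-0.007,0,0,0,0,0.7],
    [0.123,-0.008,0,0,0,0,0.7],
    [0.14,-0.009,0,0,0,0,0.7],
    [0.157,-0.01,0,0,0,0,0.7],
    [0.173,-0.011,0,0,0,0,0.7],
    [0.19,-0.012,0,0,0,0,0.7],
  ],
)

```text
clock: 3.2
tcp_pos: [0.4741, -0.0804, 0.0355]
ee_rot: [0.0, 0.999, -0.032, -0.0]
contact_force: [0.5, 0.3, -0.2]
width: 0.702
grip_force: 0.1
```

step_arm(
  plan=[
    [0.02,-0.001,0,0,0,0,0.7],
    [0.04,-0.003,0,0,0,0,0.7],
    [0.06,-0.004,0,0,0,0,0.7],
    [0.08,-0.005,0,0,0,0,0.7],
    [0.1,-0.006,0,0,0,0,0.7],
    [0.115,-0.007,0,0,0,0,0.7],
    [0.127,-0.008,0,0,0,0,0.7],
    [0.133,-0.009,0,0,0,0,0.7],
  ],
)

```text
clock: 4.2
tcp_pos: [0.514, -0.0832, 0.0355]
ee_rot: [0.0, 0.999, -0.032, 0.0]
contact_force: [0.2, 0.5, -0.2]
width: 0.697
grip_force: 0.0
```

```bash
python3 - <<'E'
from h import *
print(ctrl.state()["tcp_pos"],ctrl.state()["ee_rot"],ctrl.state()["contact_force"])
c=ctrl.camera("top");print(measure(c))
b=ctrl.camera("wrist")["color"]
cv2.imwrite("pics/sw2.png",cv2.resize(np.hstack([c["color"],b])[:,:,::-1],(800,300)))
E
```

```text
[ 0.51395176 -0.08318665  0.03547396] [ 5.92072239e-05  9.99472513e-01 -3.24760110e-02  1.11098215e-05] [ 0.17290844  0.49120219 -0.20136278]
{1: array([5.10700e-01, 1.32300e-01, 6.07000e-02, 4.92000e-02, 8.70859e+01,
       5.24000e-02, 5.10300e-01, 1.91000e-02])}
```

View pics/sw2.png

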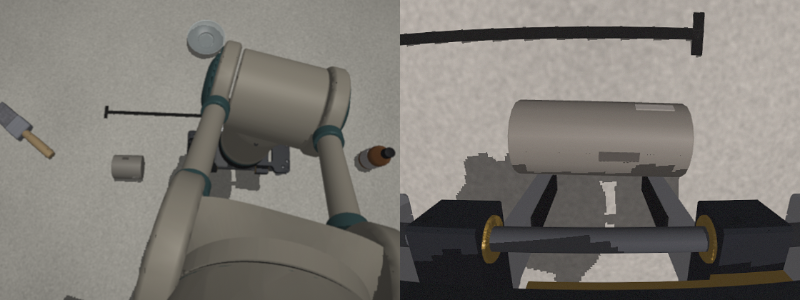

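The top camera is blocked by the arm. The wrist view shows the core just ahead of the fingers with the line beyond, its crossbar at about (698,35). I'll measure both in the wrist view.

```bash
cat >> h.py <<'E'
def rel():
    c=ctrl.camera("wrist");W=world(c);s=ctrl.state();x,y,z=W[...,0],W[...,1],W[...,2]
    ok=c["z_map"]>0
    m=ok&(z>.03)&(z<.058)&(x>s["tcp_pos"][0]+.012)&(abs(y-s["tcp_pos"][1])<.09)
    n,l,st,_=cv2.connectedComponentsWithStats(m.astype(np.uint8));i=1+st[1:,4].argmax()
    p=W[l==i]; r=cv2.minAreaRect(p[:,:2].astype(np.float32))
    # cylinder fit r=25: unknown x0,slope,zc
    from scipy.optimize import least_squares
    q=p[::5]; f=lambda v:np.hypot((q[:,0]-v[0]-v[1]*(q[:,1]+.08))*np.cos(v[1]),q[:,2]-v[2])-.025
    v=least_squares(f,[s["tcp_pos"][0]+.035,.07,.025],loss="soft_l1",f_scale=.001).x
    d=ok&(abs(z)<.006)&(c["color"].max(2)<45)&(x>s["tcp_pos"][0]+.03)
    n,l,st,_=cv2.connectedComponentsWithStats(d.astype(np.uint8));i=1+st[1:,4].argmax()
    vv,uu=np.where(l==i);L=onplane(c,np.c_[uu,vv],0)
    k=(L[:,1]>-.145); b=np.polyfit(L[k,1]+.08,L[k,0],1)
    print("tcp",s["tcp_pos"].round(4),"core y,len",np.round(p[:,1].min(),3),np.round(p[:,1].max(),3),"fit x@-.08,slope,zc",v.round(4),"line slope,x@-.08",b.round(4),"ymin",L[:,1].min().round(3),len(L),"gap",round((b[1]-v[0])*.998,4))
E
python3 -c "
from h import *
rel()"
```

```text
tcp [ 0.5136 -0.0831  0.0355] core y,len -0.144 -0.031 fit x@-.08,slope,zc [0.5523 0.0882 0.0248] line slope,x@-.08 [0.065  0.6249] ymin -0.167 7104 gap 0.0724
```

step_arm(
  plan=[
    [0.017,-0.001,0,0,0,0,0.7],
    [0.033,-0.002,0,0,0,0,0.7],
    [0.05,-0.003,0,0,0,0,0.7],
    [0.067,-0.004,0,0,0,0,0.7],
    [0.083,-0.005,0,0,0,0,0.7],
    [0.1,-0.0065,0,0,0,0,0.7],
    [0.117,-0.0075,0,0,0,0,0.7],
    [0.133,-0.009,0,0,0,0,0.7],
  ],
)

```text
clock: 5.35
tcp_pos: [0.554, -0.0859, 0.0355]
ee_rot: [0.0, 0.999, -0.032, 0.0]
contact_force: [-0.1, -0.3, 0.1]
width: 0.698
grip_force: 0.1
```

step_arm(
  plan=[
    [0.01,-0.001,0,0,0,0,0.7],
    [0.018,-0.001,0,0,0,0,0.7],
    [0.024,-0.0015,0,0,0,0,0.7],
    [0.03,-0.002,0,0,0,0,0.7],
    [0.036,-0.0025,0,0,0,0,0.7],
    [0.042,-0.003,0,0,0,0,0.7],
    [0.046,-0.003,0,0,0,0,0.7],
    [0.05,-0.003,0,0,0,0,0.7],
  ],
)

```text
clock: 6.35
tcp_pos: [0.5687, -0.0867, 0.0355]
ee_rot: [0.0, 0.999, -0.032, -0.0]
contact_force: [0.1, -0.1, -0.1]
width: 0.7
grip_force: 0.1
```

```bash
python3 -c "
from h import *
rel()"
```

```text
tcp [ 0.5689 -0.0868  0.0355] core y,len -0.148 -0.035 fit x@-.08,slope,zc [0.6059 0.0799 0.0247] line slope,x@-.08 [0.0639 0.6249] ymin -0.028 2122 gap 0.019
```

step_arm(
  plan=[
    [0.005,0,0,0,0,0,0.7],
    [0.01,-0.001,0,0,0,0,0.7],
    [0.015,-0.001,0,0,0,0,0.7],
    [0.02,-0.001,0,0,0,0,0.7],
    [0.025,-0.0015,0,0,0,0,0.7],
    [0.03,-0.002,0,0,0,0,0.7],
    [0.034,-0.002,0,0,0,0,0.7],
    [0.037,-0.0025,0,0,0,0,0.7],
  ],
)

```text
clock: 7.4
tcp_pos: [0.5798, -0.0875, 0.0355]
ee_rot: [0.0, 0.999, -0.032, -0.0]
contact_force: [0.4, 0.1, 1.0]
width: 0.7
grip_force: 0.1
```

```bash
python3 -c "
from h import *
rel()"
```

```text
tcp [ 0.5799 -0.0876  0.0355] core y,len -0.149 -0.036 fit x@-.08,slope,zc [0.6171 0.0797 0.0247] line slope,x@-.08 [0.0626 0.625 ] ymin -0.022 2041 gap 0.0079
```

step_arm(
  plan=[
    [0.004,0,0,0,0,0,0.7],
    [0.008,0,0,0,0,0,0.7],
    [0.012,-0.001,0,0,0,0,0.7],
    [0.015,-0.001,0,0,0,0,0.7],
    [0.018,-0.001,0,0,0,0,0.7],
    [0.021,-0.0015,0,0,0,0,0.7],
    [0.023,-0.0015,0,0,0,0,0.7],
    [0.023,-0.0015,0,0,0,0,0.7],
  ],
)

```text
clock: 8.45
tcp_pos: [0.5868, -0.088, 0.0355]
ee_rot: [0.0, 0.999, -0.032, 0.0]
contact_force: [0.8, -0.5, 0.5]
width: 0.698
grip_force: 0.0
```

step_arm(
  plan=[
    [-0.05,0.003,0,0,0,0,0.7],
    [-0.15,0.01,0,0,0,0,0.7],
    [-0.3,0.02,0,0,0,0,0.7],
    [-0.45,0.03,0,0,0,0,0.7],
    [-0.6,0.039,0,0,0,0,0.7],
    [-0.75,0.049,0,0,0,0,0.7],
    [-0.83,0.054,0,0,0,0,0.7],
    [-0.83,0.054,0,0,0,0,0.7],
  ],
)

```text
clock: 9.45
tcp_pos: [0.3348, -0.0708, 0.0355]
ee_rot: [-0.0, 0.999, -0.033, -0.001]
contact_force: [1.0, -0.8, -0.2]
width: 0.702
grip_force: 0.0
```

```bash
python3 - <<'E'
from h import *
rel()
c=ctrl.camera("top");print(measure(c));line(c)
b=ctrl.camera("side")["color"]
cv2.imwrite("pics/sw3.png",cv2.resize(np.hstack([c["color"],b])[:,:,::-1],(800,300)))
E
```

```text
Traceback (most recent call last):
  File "h.py", line 40, in rel
    n,l,st,_=cv2.connectedComponentsWithStats(m.astype(np.uint8));i=1+st[1:,4].argmax()
                                                                      ~~~~~~~~~~~~~~~^^
ValueError: attempt to get argmax of an empty sequence
```

```bash
python3 - <<'E'
from h import *
c=ctrl.camera("top");print(measure(c));line(c)
b=ctrl.camera("side")["color"]
cv2.imwrite("pics/sw3.png",cv2.resize(np.hstack([c["color"],b])[:,:,::-1],(800,300)))
E
```

```text
{1: array([ 6.21500e-01, -9.09000e-02,  1.10200e-01,  5.05000e-02,
        8.54321e+01,  5.32000e-02,  6.20600e-01,  7.23000e-02]), 2: array([5.10700e-01, 1.32200e-01, 6.05000e-02, 4.86000e-02, 8.78747e+01,
       5.29000e-02, 5.10100e-01, 3.11000e-02])}
dark 1 [147 149 143  16 491] [0.6386 0.0779 0.2291 0.0253 0.6344 0.0858 0.0645 0.6288]
dark 4 [533 207  20  16 244] [ 0.532  -0.4318  0.0226  0.032   0.5321 -0.4318 -0.1428  0.4704]
dark 7 [ 253  324   66   96 3147] [ 0.3201 -0.0082  0.0834  0.1477  0.3119 -0.0144 -0.3547  0.3068]
```

View pics/sw3.png

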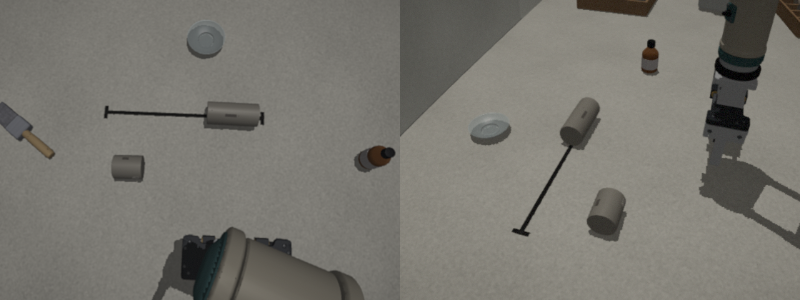

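The core now lies along the line. In the top view it covers pixels (207–260, 114), and it measures about 1.5 mm and under 1° off. The short core hasn't moved, and the gripper is 0.25 m clear. Handing in.

```bash
python3 -c "
from plant import ctrl
print(ctrl.job_done())"
```

```text
the job is handed in; nothing more can be done
None
```

The longer core was rolled onto the tape line and handed in: by the top camera it lies about 1.5 mm from centred and within 1° of parallel, the shorter core has not moved, and the whole job took about 10 s.

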